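Grind a burst of cinnamon and uncover the sifter

TASK

The cup of the press-down spice grinder is loaded with cinnamon bark. Take its nested lid (steel sifter lid with the green cover still on it) off the cork coaster, lower it gently as one piece onto the cup until the steel lid sits flat on the rim, press it straight down until the sprung cup is fully down for about a second's burst, and let the cup spring all the way back up. Then lift the green cover alone, leaving the sifter lid seated and undisturbed on the cup, and finish while still holding the cover, upright and a hand's width clear above the grinder; leave the other things on the counter where they are.

Things in the scene. Friction and masses are not known exactly. Their poses are not given: they have to be found in the camera images.
- grinder: Fixed black round motor base of the spice grinder, 106 mm across at the foot, 86 mm at its top, 60 mm high, with a steel band round the foot; cannot move. Origin: centre of its underside on the counter; z up. The steel grinding cup stands upright on its axis.
- grinder_cup (a joint): How far the sprung steel cup is pressed down into the motor base, m: 0 = up (at rest), 0.008 = fully down (counts beyond 0.0065). Pressing down on the seated lid sinks it: about 3 N starts it, about 7 N bottoms it; it rises by itself when released.
- cup_rim (a point): Centre of the rim of the steel grinding cup, 107 mm above the counter when the cup is up, 99 mm when fully down. Cup: outer diameter 60 mm, inner diameter 53 mm, open on top, 47 mm of it stand above the motor base.
- sifter_lid: Inner lid, round, 0.12 kg. From below: black rubber plug 50 mm diameter, 10 mm high, tapered foot (enters the cup); knurled steel collar 62 mm diameter, 13 mm high (rests on the cup's rim); sifter neck 38 mm diameter, 13 mm high, under the cover. Origin: centre of the plug's underside, z up. Stands on its plug at first. Gripped round the collar it carries the loose cover along.
- collar_under (a point): Centre of the underside of the steel collar, 10 mm above the sifter lid's origin; it meets cup_rim when the lid is seated.
- cover_seat (a point): Centre of the top of the steel collar, 23 mm above the sifter lid's origin; the cover's lower edge rests here.
- cover: Outer lid: green round cap 50 mm diameter, 19 mm high, with a light wooden knob 24 mm diameter and 14 mm high on top (33 mm in all), 0.05 kg. Origin: centre of its lower edge, z up. It sits loosely (2 mm play all round) over the neck of the sifter lid, resting on the collar, and comes straight up off it; lifted by its knob it leaves the sifter lid behind.
- cover_knob (a point): Centre of the wooden knob, 26 mm above the cover's origin.
- coaster: Fixed round cork coaster, 96 mm diameter, 5 mm thick, on which the nested lid starts. Origin: centre of its underside on the counter.
- counter_bell: Bystander: steel dome counter bell on a black foot, 76 mm across, 56 mm high. Origin: centre of its underside.
- mug_1: Bystander: white cup with small red flowers and a handle, 61x85 mm, 50 mm high. Origin: centre of its underside.
- price_card_a: Bystander: cream folded price card, 44x70 mm, 54 mm high. Origin: centre of its underside.
- candle_1: Bystander: tea light in a grey cup, 38 mm across, 15 mm high. Origin: centre of its underside.
- teaspoon_1: Bystander: steel teaspoon lying flat, 130 mm long, 11 mm high. Origin: centre of its underside.
- spice_jar_1: Bystander: glass spice jar with a red cap, 45 mm across, 106 mm high. Origin: centre of its underside.
Not all that is in view belongs to the job. Leave any blue or orange look-alike of the cover alone.

How it is judged:
By the outcome, as a careful person would: the job done as asked, in the order asked, and still so for the second after the job is handed in, while the arm keeps its last pose, push and grip.
It also fails if it takes over 48 s, if anything falls off the work surface, if the arm or the gripper's body presses on something with over 40 N, if the wrist force passes 120 N, or if a joint passes its speed limit or range.

ROBOT

A 7-joint arm with a two-finger parallel gripper is mounted at the origin on a cart in front of the work surface, level with it; the furniture and walls round the work are solid. World frame = base frame: x ahead of the robot, y to its left, z up, the work surface at z = 0. Lengths are in mm, angles in rad, forces in N, time in s.
With the tool pointing down it reaches from about 425 to 875 mm from the base axis. Payload 8.4 kg.
Tool frame: the origin (TCP) lies midway between the tips of the shut fingers; the grasp point (between the pads) lies 19 mm behind it; x points along the fingers, y is the direction in which the jaws open and shut, and the axes are right-handed (so a half turn about x gives the same grasp; the last joint's range is limited). The gripper opens to 85 mm and grips with 20 to 120 N. Pads are 22 mm wide; open, the fingers measure 114 mm over their backs; the gripper's body (76 mm by 85 mm) begins 54 mm behind the grasp point. The pads swing forward as they close: fully open they stand 13 mm farther back than shut.
Start: joints at [1.079, 0.333, 0.04, 1.465, -0.013, 1.343, -0.059], TCP at [248.78, -600.477, 231.308] pointing down, gripper open.
Joint ranges: [-2.58, 2.58], [-0.38, 2.09], [-1.3, 1.39], [0.25, 2.4], [-1.5, 4.64], [0.08, 2.09], [-2.65, 2.65]. Speed limits (rad/s): [2.22, 2.22, 2.79, 2.79, 3.14, 3.14, 3.14].

INTERFACE

Orientations are given as a rotation vector (axis times angle).
In Python, from rig import * gives the robot as it stands.
- The arm moves only by the tool step_arm, never from a script. Its argument "targets" is a list of rows, each a list of 3 entries, a list of its own where there are three numbers: the shift along the tool's x, y, z in units of 40 mm (1.0 is 40 mm), then the turn, a rotation vector about the tool's x, y, z in units of 10 degrees (1.0 is 10 degrees), then the closure, from 0 (fully open) to 1 (shut). In form: [[[x, y, z], [rx, ry, rz], hand], ...]. A call has 1 to 10 rows; each row is the pose to reach, as a shift and turn from the pose commanded when the call began, along the tool's axes at that moment; what a row does not reach only later rows make up. A row lasts 1/8 s, in which the tool goes at most 62.5 mm and 10.7 degrees, less where a joint would pass 70% of its speed; a pose out of reach is approached as far as the arm can. A call with a gripper value outside its range is refused whole. The fingers move at their own pace and stop on an object; the grip force is fixed at half the most. Time passes only in rows, so rows that repeat a pose let the fingers close. It gives the time, the measured TCP pose, the force and the opening at its end, in the units of the state.
- observe(): the state, without advancing time (a new reading comes with each control period).
- get_image(name): name is "scene" or "top" or "wrist"; returns the picture (384x512x3 uint8, blue, green, red); there is no depth.
- get_calibration(name): a dict with "camera_matrix" (3x3 intrinsics, pixels), "world_to_cam" (4x4, takes a point from world to camera coordinates); the wrist camera has in their place "tool_from_camera" (4x4, takes a point from camera to tool coordinates, whose origin is the TCP and whose axes are the tool frame's). Camera axes: x right, y down, z forward; pixel columns grow to the right and rows downward; lengths in mm; the calibration is good to about 2 mm. The wrist camera is an equidistant fisheye: a pixel r from the principal point sees the ray r / f radians off the axis. A picture is of the moment at which its call begins: read the wrist's pose just before it. get_calibration takes no time and is no camera call.
- finish_job(): hands the job in, once; it reports no verdict.
Trained networks look in the newest picture that a camera, given by its name, has taken for a name from the list of things; names that differ only in an ending like _2 or _b are one class to them, and where a whole thing is asked for, a point or a joint stands for the part that bears it (a point fixed in the world has none). Each returns a list of dicts, best first, with "p" (0 to 1); they miss things now and then, are a little off and sometimes report something else, mostly with a low value. They report only what shows in the picture. A call takes as long as a camera call. They do not tell look-alikes from the thing itself.
- find_in(camera, thing): "bbox" ([left, top, right, bottom] in pixels, round what is visible of it).
- silhouettes(camera, thing): "mask" (384x512 bool, what is visible of it) and "bbox" ([left, top, right, bottom] in pixels, round what is visible of it).
The state is a dict: "time": time; "q": joint angles; "dq": joint speeds; "effort": joint torques, N m; "eef_pos": TCP position; "ee_rot": TCP orientation; "contact_force": force on the tool from outside, world axes, zero at the start; "wrist_torque": the same for the moment, N m; "gripper_width": finger opening in mm.
Only numpy, scipy, OpenCV 4.12 (cv2) and the standard library are available. Lean on these libraries where they do the work, as an engineer would, in place of code of your own. Each camera call takes 0.05 s, during which the arm holds its last target. There are 200 camera calls.

## Working session

There is one attempt and no reset: what is moved stays moved. The work goes in short steps, Python scripts to look and compute and a tool call to move; the robot and the scene stay as the last step left them, time stands still between calls to the robot, and variables do not carry over. Pictures are saved under pics/ and viewed, about 8 in all and at most 12, crops included, and the job is handed in when it is done.

Besides the shell and the picture viewer there is one more tool, called after "Call:" as name([rows], argument=value, ...), one row to a line, values as JSON. step_arm: Moves the arm, as the interface text tells. Its arguments: {"type":"object","properties":{"targets":{"type":"array","items":{"type":"array"}}},"required":["targets"]}

```bash
mkdir -p pics; ls; python3 - <<'E'
from rig import *
import cv2,numpy as np
s=observe();print(s['time'],s['eef_pos'],s['ee_rot'],s['gripper_width'],s['contact_force'])
a=get_image('scene');b=get_image('top')
cv2.imwrite('pics/a.png',a);cv2.imwrite('pics/b.png',b)
for c in('scene','top'):
  k=get_calibration(c);print(c,np.round(k['camera_matrix'],1).tolist(),np.round(k['world_to_cam'],3).tolist())
  for t in('sifter_lid','cover','grinder','cup_rim','coaster','grinder_cup'):
    try: print(c,t,[(np.round(d['bbox']).tolist(),round(d['p'],2)) for d in find_in(c,t)[:4]])
    except Exception as e: print(t,e)
k=get_calibration('wrist');print({x:np.round(v,3).tolist() if hasattr(v,'shape') else v for x,v in k.items()})
E
```

```text
pics
0.0 [ 248.58968767 -600.09230296  230.42297373] [ 2.00612964  0.40079147 -2.00698409] 85.65280983028688 [ 0.85263822 -0.0845773  -0.37579571]
scene [[467.2, 0.0, 256.0], [0.0, 467.2, 193.7], [0.0, 0.0, 1.0]] [[0.896, -0.444, -0.017, -433.051], [-0.338, -0.656, -0.675, 307.714], [0.289, 0.61, -0.738, 1377.26], [0.0, 0.0, 0.0, 1.0]]
scene sifter_lid [([224.0, 205.0, 242.0, 211.0], 0.5)]
scene cover [([245.0, 227.0, 258.0, 242.0], 0.75), ([202.0, 178.0, 215.0, 192.0], 0.67), ([222.0, 196.0, 237.0, 211.0], 0.54)]
scene grinder [([273.0, 279.0, 303.0, 300.0], 0.65)]
scene cup_rim [([272.0, 275.0, 294.0, 294.0], 0.59)]
scene coaster [([214.0, 204.0, 244.0, 221.0], 0.52)]
scene grinder_cup [([270.0, 274.0, 292.0, 291.0], 0.79), ([221.0, 206.0, 242.0, 211.0], 0.65)]
top [[462.5, 0.0, 246.4], [0.0, 462.5, 190.4], [0.0, 0.0, 1.0]] [[0.03, -0.999, 0.026, 55.061], [-0.99, -0.033, -0.135, 520.654], [0.136, -0.022, -0.991, 1417.046], [0.0, 0.0, 0.0, 1.0]]
top sifter_lid [([224.0, 202.0, 230.0, 217.0], 0.41)]
top cover [([168.0, 210.0, 184.0, 224.0], 0.57), ([255.0, 198.0, 272.0, 213.0], 0.52), ([208.0, 199.0, 228.0, 214.0], 0.46)]
top grinder [([328.0, 202.0, 363.0, 234.0], 0.86)]
top cup_rim [([341.0, 205.0, 364.0, 225.0], 0.9)]
top coaster [([206.0, 196.0, 234.0, 228.0], 0.62)]
top grinder_cup [([338.0, 204.0, 364.0, 227.0], 0.95)]
{'camera_matrix': [[297.319, 0.0, 253.885], [0.0, 297.319, 194.232], [0.0, 0.0, 1.0]], 'tool_from_camera': [[0.0, -0.281, 0.96, -142.537], [1.0, -0.001, -0.0, -0.923], [0.001, 0.96, 0.281, -71.198], [0.0, 0.0, 0.0, 1.0]]}
```

View pics/a.png

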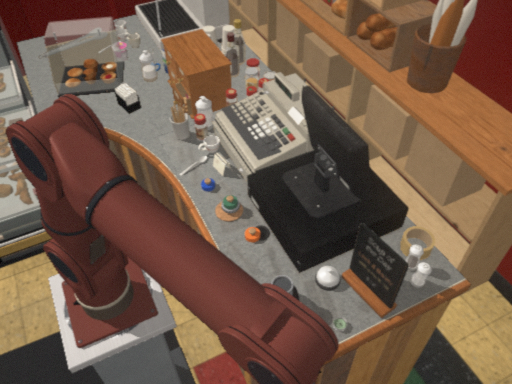

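View pics/b.png

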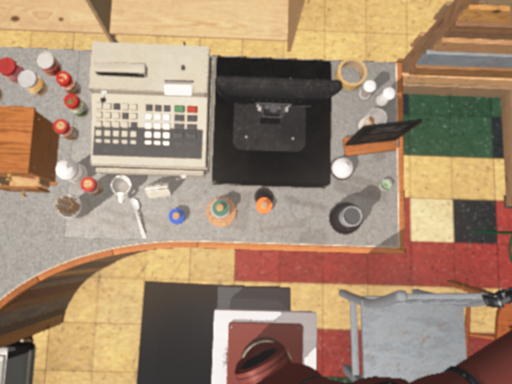

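```bash
cat > h.py <<'E'
from rig import *
import cv2,numpy as np
from scipy.spatial.transform import Rotation as R
def ray(c,uv,s=None):
    k=get_calibration(c);K=k['camera_matrix']
    x=(uv[0]-K[0,2])/K[0,0];y=(uv[1]-K[1,2])/K[1,1]
    if c=='wrist':
        r=np.hypot(x,y);d=np.array([x/r*np.sin(r),y/r*np.sin(r),np.cos(r)]) if r>0 else np.array([0,0,1.])
        T=np.eye(4);T[:3,:3]=R.from_rotvec(s['ee_rot']).as_matrix();T[:3,3]=s['eef_pos'];M=T@k['tool_from_camera']
    else: d=np.array([x,y,1]);M=np.linalg.inv(k['world_to_cam'])
    return M[:3,3],M[:3,:3]@d
def onz(c,uv,z,s=None):
    o,d=ray(c,uv,s);return o+d*(z-o[2])/d[2]
def proj(c,P,s):
    k=get_calibration(c);K=k['camera_matrix']
    if c=='wrist':
        T=np.eye(4);T[:3,:3]=R.from_rotvec(s['ee_rot']).as_matrix();T[:3,3]=s['eef_pos'];p=(np.linalg.inv(T@k['tool_from_camera'])@[*P,1])[:3]
        r=np.arctan2(np.hypot(p[0],p[1]),p[2]);h=np.hypot(p[0],p[1]);x,y=p[0]/h*r,p[1]/h*r
    else: p=(k['world_to_cam']@[*P,1])[:3];x,y=p[:2]/p[2]
    return K[0,0]*x+K[0,2],K[1,1]*y+K[1,2]
E
python3 - <<'E'
from h import *
s=observe();print(R.from_rotvec(s['ee_rot']).as_matrix().round(3).tolist())
for c,uv,z,n in [('top',(220,212),5,'coaster'),('scene',(229,212.5),5,'coaster'),('top',(218,207),45,'cover'),('scene',(229.5,204),45,'cover'),('top',(351,215.5),107,'cup'),('scene',(282,283),105,'cup'),('top',(345.5,218),20,'grinder'),('top',(264,205),15,'orange'),('top',(343,168),30,'bell'),('top',(213,187),0,'box')]:
  print(n,c,onz(c,uv,z).round(0))
for c in('scene','top'):
  a=get_image(c)
  for t in ('counter_bell','mug_1','price_card_a','candle_1','teaspoon_1','spice_jar_1'):
    print(c,t,[(np.round(d['bbox']).tolist(),round(d['p'],2)) for d in find_in(c,t)[:2]])
a=cv2.imread('pics/a.png');b=cv2.imread('pics/b.png')
x=cv2.resize(a[165:315,175:325],(400,400),interpolation=2);y=cv2.resize(b[165:255,150:250],(400,360),interpolation=2);z=cv2.resize(b[165:255,310:410],(400,360),interpolation=2)
o=np.zeros((580,800,3),np.uint8);o[:400,:400]=x;o[:290,400:]=cv2.resize(y,(400,290));o[290:,400:]=cv2.resize(z,(400,290))
cv2.imwrite('pics/c.png',o)
E
```

```text
[[-0.0, 0.383, -0.924], [0.0, -0.924, -0.383], [-1.0, -0.0, -0.0]]
coaster top [450. 153.   5.]
coaster scene [448. 136.   5.]
cover top [462. 158.  45.]
cover scene [453. 137.  45.]
cup top [ 444. -240.  107.]
cup scene [ 445. -241.  105.]
grinder top [ 443. -245.   20.]
orange top [476.  14.  15.]
bell top [ 601. -234.   30.]
box top [531. 178.   0.]
scene counter_bell [([317.0, 267.0, 342.0, 287.0], 0.76), ([272.0, 276.0, 292.0, 296.0], 0.17)]
scene mug_1 [([200.0, 135.0, 221.0, 153.0], 0.6)]
scene price_card_a [([224.0, 194.0, 236.0, 210.0], 0.39)]
scene candle_1 [([332.0, 318.0, 346.0, 329.0], 0.61), ([224.0, 204.0, 240.0, 212.0], 0.41)]
scene teaspoon_1 [([185.0, 157.0, 206.0, 175.0], 0.5)]
scene spice_jar_1 [([193.0, 116.0, 208.0, 145.0], 0.71)]
top counter_bell [([334.0, 155.0, 356.0, 178.0], 0.89), ([111.0, 177.0, 131.0, 203.0], 0.26)]
top mug_1 [([113.0, 178.0, 130.0, 202.0], 0.94)]
top price_card_a [([147.0, 187.0, 169.0, 195.0], 0.57)]
top candle_1 [([382.0, 178.0, 392.0, 192.0], 0.55)]
top teaspoon_1 [([128.0, 199.0, 146.0, 240.0], 0.53), ([114.0, 177.0, 130.0, 201.0], 0.26)]
top spice_jar_1 [([78.0, 177.0, 106.0, 199.0], 0.69)]
```

View pics/c.png

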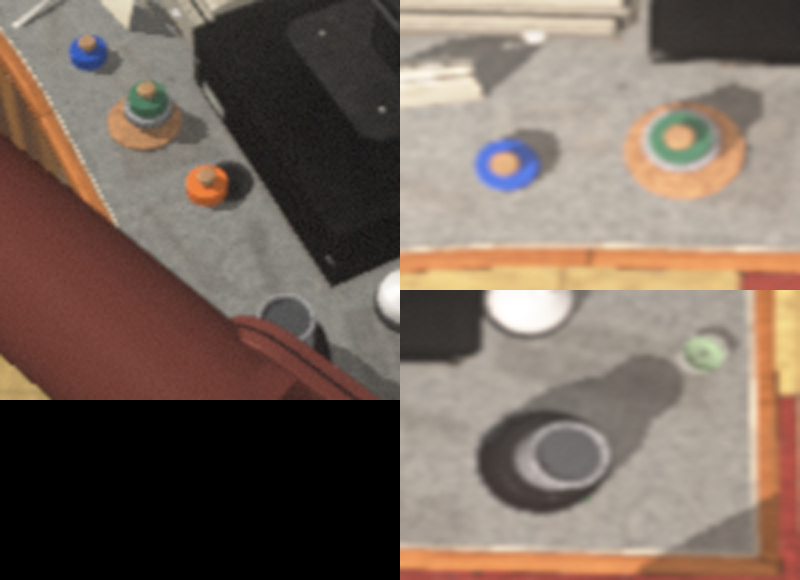

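Candidates are the blue cap at top (177,215), the orange cap at (264,205), and the green cap with steel collar on the cork coaster at (220,208). I choose the green one, and the crop confirms it. The cup stands at top (351,215). I'm moving above the grinder first for a wrist look.

Call:
step_arm([
  [[-0.3, -1.5, -1.9], [0.6, 0, 0], 0],
  [[-0.75, -3.0, -3.7], [1.2, 0, 0], 0],
  [[-0.75, -4.5, -5.6], [1.8, 0, 0], 0],
  [[-0.75, -6.4, -7.93], [2.25, 0, 0], 0],
  [[-0.75, -6.4, -7.93], [2.25, 0, 0], 0],
  [[-0.75, -6.4, -7.93], [2.25, 0, 0], 0],
  [[-0.75, -6.4, -7.93], [2.25, 0, 0], 0],
  [[-0.75, -6.4, -7.93], [2.25, 0, 0], 0],
  [[-0.75, -6.4, -7.93], [2.25, 0, 0], 0],
  [[-0.75, -6.4, -7.93], [2.25, 0, 0], 0],
])

```text
time: 2.65
eef_pos: [443.2, -243.8, 261.2]
ee_rot: [-2.22, 0.002, 2.221]
contact_force: [-0.1, -1.0, 0.4]
gripper_width: 85.2
```

```bash
cat > look.py <<'E'
import sys
from h import *
s=observe();im=get_image('wrist');cv2.imwrite(f'pics/{sys.argv[1]}.png',im)
print(s['time'],s['eef_pos'].round(1),R.from_rotvec(s['ee_rot']).as_matrix().round(3).tolist(),s['contact_force'].round(1),round(s['gripper_width'],1),np.round(s['q'],2))
for t in sys.argv[2:]:
  for d in silhouettes('wrist',t)[:3]:
    m=d['mask'].astype(np.uint8);c=max(cv2.findContours(m,0,1)[0],key=cv2.contourArea)
    print(t,round(d['p'],2),np.round(d['bbox']).tolist(),'ell',cv2.fitEllipse(c) if len(c)>5 else'')
E
python3 look.py d1 grinder_cup grinder cup_rim
```

```text
2.65 [ 443.2 -243.8  261.2] [[-0.0, -0.002, -1.0], [-0.0, -1.0, 0.002], [-1.0, 0.0, 0.0]] [-0.1 -1.   0.4] 85.2 [ 0.62  0.04 -0.22  1.75  0.01  1.35 -1.16]
grinder_cup 0.79 [223.0, 145.0, 288.0, 206.0] ell ((253.581787109375, 175.32347106933594), (57.76412582397461, 61.232791900634766), 170.84735107421875)
grinder 0.79 [214.0, 124.0, 292.0, 205.0] ell ((253.72824096679688, 163.09927368164062), (77.84414672851562, 82.8263931274414), 178.95985412597656)
grinder 0.68 [9.0, 143.0, 28.0, 178.0] ell ((15.110223770141602, 160.09808349609375), (26.426761627197266, 34.38421630859375), 179.48069763183594)
grinder 0.23 [228.0, 145.0, 282.0, 208.0] ell ((253.10670471191406, 175.01580810546875), (55.68173599243164, 60.908878326416016), 6.669490814208984)
cup_rim 0.7 [230.0, 145.0, 281.0, 206.0] ell ((253.273681640625, 174.97900390625), (55.3618278503418, 59.81779479980469), 8.128003120422363)
```

View pics/d1.png

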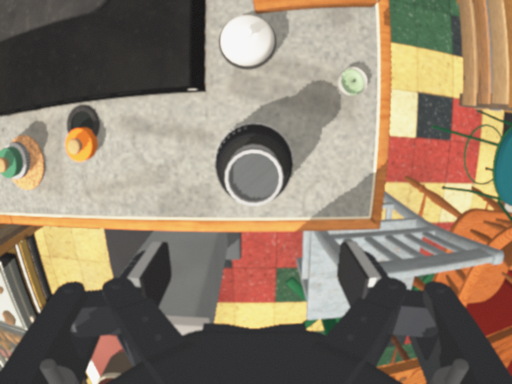

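The cup rim is a bright ring centred near (254,176), with the green lid on its coaster at the far left (15,160). Next I fit the ring precisely.

```bash
cat > ring.py <<'E'
from h import *
from scipy.optimize import minimize
def ringfit(im,s,x0,z,ri,ro,sign=1,chan=None):
    g=cv2.GaussianBlur((cv2.cvtColor(im,6) if chan is None else chan).astype(np.float32),(3,3),0)
    a=np.linspace(0,2*np.pi,90,endpoint=False)
    def samp(c,r):
        p=np.array([proj('wrist',(c[0]+r*np.cos(t),c[1]+r*np.sin(t),z),s) for t in a],np.float32)
        return cv2.remap(g,p[:,0][None],p[:,1][None],1)[0].mean()
    f=lambda c:-sign*(samp(c,(ri+ro)/2)*2-samp(c,ri-2.5)-samp(c,ro+2.5))
    G=min(((f((x0[0]+i,x0[1]+j)),x0[0]+i,x0[1]+j) for i in range(-12,13,3) for j in range(-12,13,3)))
    r=minimize(f,G[1:],method='Nelder-Mead',options=dict(xatol=.1,fatol=.05));return r.x,-r.fun
E
python3 - <<'E'
from ring import *
s=observe();im=cv2.imread('pics/d1.png')
p=onz('wrist',(254.5,176.5),107,s);print(p)
print(ringfit(im,s,p[:2],107,26.5,30))
print('base foot approx',onz('wrist',(254,163),30,s))
print('lid',onz('wrist',(6,161),55,s),'coaster',onz('wrist',(27,162),5,s))
print(onz('wrist',(202,90),0,s),'box corner')
E
```

```text
[ 446.49985353 -242.88776098  107.        ]Traceback (most recent call last):
  File "<stdin>", line 4, in <module>
  File "ring.py", line 10, in ringfit
    G=min(((f((x0[0]+i,x0[1]+j)),x0[0]+i,x0[1]+j) for i in range(-12,13,3) for j in range(-12,13,3)))
  File "ring.py", line 10, in <genexpr>
    G=min(((f((x0[0]+i,x0[1]+j)),x0[0]+i,x0[1]+j) for i in range(-12,13,3) for j in range(-12,13,3)))
            ~^^^^^^^^^^^^^^^^^^^
  File "ring.py", line 9, in <lambda>
    f=lambda c:-sign*(samp(c,(ri+ro)/2)*2-samp(c,ri-2.5)-samp(c,ro+2.5))
                      ~~~~^^^^^^^^^^^^^
  File "ring.py", line 7, in samp
    p=np.array([proj('wrist',(c[0]+r*np.cos(t),c[1]+r*np.sin(t),z),s) for t in a],np.float32)
                ~~~~^^^^^^^^^^^^^^^^^^^^^^^^^^^^^^^^^^^^^^^^^^^^^^^^^
  File "h.py", line 15, in proj
    k=get_calibration(c);K=k['camera_matrix']
ValueError: time passes only in moves, steps and waits
```

```bash
sed -i 's/^from scipy.spatial/import functools\nget_calibration=functools.lru_cache(get_calibration)\nfrom scipy.spatial/' h.py
python3 - <<'E'
from ring import *
s=observe();im=cv2.imread('pics/d1.png')
p=onz('wrist',(254.5,176.5),107,s);print(p)
print(ringfit(im,s,p[:2],107,26.5,30))
print('base',onz('wrist',(254,163),30,s))
print('lid',onz('wrist',(6,161),55,s),'coaster',onz('wrist',(27,162),5,s))
print(onz('wrist',(202,90),0,s),'box corner')
E
```

```text
[ 446.49985353 -242.88776098  107.        ]
(array([ 444.98048313, -241.52770239]), np.float64(191.69662475585938))
base [ 446.57561983 -242.38941345   30.        ]
lid [467.13825916 143.80506712  55.        ] coaster [455.4525543 141.9653543   5.       ]
[ 542.67891564 -172.58318446    0.        ] box corner
```

Call:
step_arm([
  [[0.2, -1.5, -0.1], [0, 0, 0], 0],
  [[0.4, -3.0, -0.2], [0, 0, 0], 0],
  [[0.6, -4.5, -0.2], [0, 0, 0], 0],
  [[0.8, -6.0, -0.2], [0, 0, 0], 0],
  [[1, -7.5, -0.2], [0, 0, 0], 0],
  [[1, -8.7, -0.2], [0, 0, 0], 0],
  [[1, -9.75, -0.2], [0, 0, 0], 0],
  [[1, -9.75, -0.2], [0, 0, 0], 0],
  [[1, -9.75, -0.2], [0, 0, 0], 0],
  [[1, -9.75, -0.2], [0, 0, 0], 0],
])

```text
time: 4.1
eef_pos: [452.0, 146.0, 221.2]
ee_rot: [-2.22, 0.003, 2.221]
contact_force: [0.4, -0.2, 1.1]
gripper_width: 85.7
```

```bash
python3 look.py d2 sifter_lid cover coaster
```

```text
4.1 [452.  146.  221.2] [[-0.0, -0.002, -1.0], [-0.0, -1.0, 0.002], [-1.0, 0.0, 0.0]] [ 0.4 -0.2  1.1] 85.7 [ 0.24  0.02 -0.64  1.86  0.01  1.27 -1.98]
sifter_lid 0.89 [222.0, 136.0, 275.0, 183.0] ell ((247.7825469970703, 162.89967346191406), (49.349151611328125, 51.346031188964844), 179.05238342285156)
sifter_lid 0.18 [474.0, 148.0, 510.0, 212.0] ell ((495.5289611816406, 181.25045776367188), (37.461124420166016, 72.36217498779297), 0.3546154797077179)
cover 0.72 [125.0, 165.0, 162.0, 203.0] ell ((142.60281372070312, 182.85354614257812), (37.9615592956543, 39.71635818481445), 20.761701583862305)
cover 0.66 [335.0, 131.0, 378.0, 170.0] ell ((358.566162109375, 149.3690948486328), (39.397796630859375, 40.66640090942383), 127.35617065429688)
cover 0.64 [224.0, 142.0, 272.0, 191.0] ell ((247.40797424316406, 164.64320373535156), (43.339237213134766, 45.94652557373047), 1.9015363454818726)
coaster 0.7 [212.0, 126.0, 291.0, 202.0] ell ((250.51174926757812, 164.87266540527344), (74.77448272705078, 75.138427734375), 95.3857650756836)
```

View pics/d2.png

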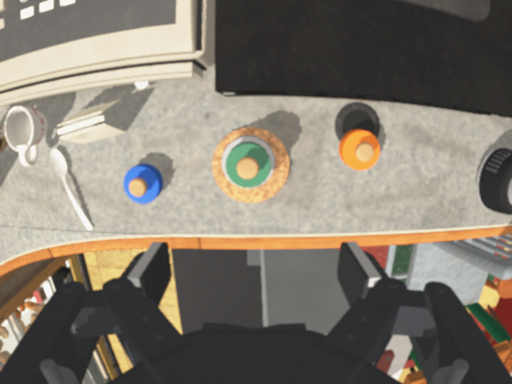

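The green cap sits at (247,165) with the knob at (248,168) on the coaster. The blue cap (142,183) and orange cap (359,150) are well clear.

```bash
python3 - <<'E'
from ring import *
s=observe();im=cv2.imread('pics/d2.png')
hsv=cv2.cvtColor(im,cv2.COLOR_BGR2HSV)
m=((hsv[...,0]>60)&(hsv[...,0]<95)&(hsv[...,1]>60)).astype(np.uint8);m[:120]=0;m[210:]=0;m[:,:210]=0;m[:,295:]=0
c=max(cv2.findContours(m,0,1)[0],key=cv2.contourArea);e=cv2.fitEllipse(cv2.convexHull(c));print(e)
print('cover@42',onz('wrist',e[0],42,s))
print('coaster@5',onz('wrist',(250.5,164.9),5,s))
k=((hsv[...,0]>8)&(hsv[...,0]<25)&(hsv[...,1]>60)).astype(np.uint8)*255;k2=np.zeros_like(k);cv2.ellipse(k2,(tuple(e[0]),(36,36),0),255,-1);k&=k2
M=cv2.moments(k,True);kc=(M['m10']/M['m00'],M['m01']/M['m00']);print('knob',M['m00'],kc,onz('wrist',kc,56,s))
print('ring',ringfit(im,s,onz('wrist',e[0],42,s)[:2],28,25.5,31))
o,d=ray('wrist',(359,150),s)
print('orange',onz('wrist',(360,152),20,s),'boxedge',onz('wrist',(250,93),0,s))
cv2.imwrite('pics/e.png',cv2.resize(im[115:215,200:300],(500,500),interpolation=2))
E
```

```text
((247.69403076171875, 164.51853942871094), (43.26848602294922, 43.90020751953125), 12.84066104888916)
cover@42 [462.77764953 154.39458246  42.        ]
coaster@5 [455.39090908 151.75369201   5.        ]
knob 387.0 (247.328165374677, 167.5374677002584) [462.14754841 154.50062137  56.        ]
ring (array([460.77048187, 154.71200846]), np.float64(64.17919921875))
orange [475.46133512  18.63024993  20.        ] boxedge [543.26808982 152.07843693   0.        ]
```

Call:
step_arm([
  [[1.2, -0.21, -0.25], [0, 0, 0], 0],
  [[2.4, -0.21, -0.25], [0, 0, 0], 0],
  [[3.4, -0.21, -0.25], [0, 0, 0], 0],
  [[3.4, -0.21, -0.25], [0, 0, 0], 0],
  [[3.4, -0.21, -0.25], [0, 0, 0], 0],
])

```text
time: 4.92
eef_pos: [462.7, 156.1, 86.9]
ee_rot: [-2.223, -0.001, 2.219]
contact_force: [-0.2, 0.0, 0.1]
gripper_width: 85.3
```

```bash
python3 look.py d3 sifter_lid cover; python3 - <<'E'
import cv2
im=cv2.imread('pics/d3.png');e=im
cv2.imwrite('pics/d3.png',e)
E
```

```text
4.925 [462.7 156.1  86.9] [[0.001, -0.0, -1.0], [0.001, -1.0, 0.0], [-1.0, -0.001, -0.001]] [-0.2  0.   0.1] 85.3 [ 0.19  0.2  -0.65  1.99  0.14  1.   -2.1 ]
sifter_lid 0.94 [216.0, 166.0, 301.0, 225.0] ell ((258.7603759765625, 211.02426147460938), (79.67222595214844, 84.53346252441406), 168.28671264648438)
cover 0.77 [78.0, 205.0, 133.0, 262.0] ell ((104.26508331298828, 231.4989776611328), (53.84119415283203, 57.3194580078125), 162.10191345214844)
cover 0.69 [389.0, 154.0, 448.0, 216.0] ell ((419.41424560546875, 184.83619689941406), (55.684898376464844, 59.31650924682617), 1.5134031772613525)
cover 0.63 [220.0, 178.0, 298.0, 252.0] ell ((258.9242248535156, 215.3099822998047), (72.88859558105469, 74.81396484375), 166.6871337890625)
```

View pics/d3.png

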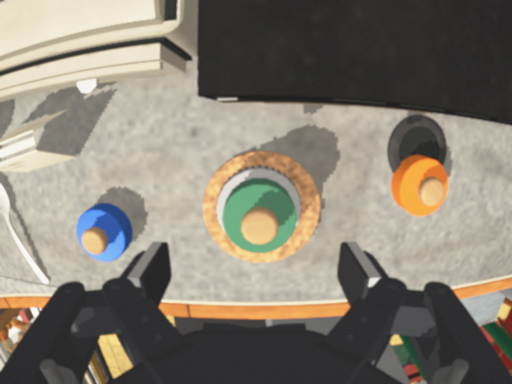

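The lid is now centred between the fingers, with the knob at (260,227) and the cover at (259,215).

```bash
python3 - <<'E'
from ring import *
s=observe();im=cv2.imread('pics/d3.png')
print('cover',onz('wrist',(259,215.3),42,s),'knobtop',onz('wrist',(260,227),60,s))
print(ringfit(im,s,(462,154),28,25.5,31))
E
```

```text
cover [464.39826546 153.62589376  42.        ] knobtop [463.30829987 153.2843884   60.        ]
(array([461.92795129, 154.45577061]), np.float64(43.23760986328125))
```

Call:
step_arm([
  [[0.8, 0.05, 0], [0, 0, 0], 0],
  [[1.5, 0.05, 0], [0, 0, 0], 0],
  [[1.9, 0.05, 0], [0, 0, 0], 0],
  [[2.12, 0.05, 0], [0, 0, 0], 0],
  [[2.12, 0.05, 0], [0, 0, 0], 0],
  [[2.12, 0.05, 0], [0, 0, 0], 0],
])

```text
time: 5.82
eef_pos: [462.5, 154.1, 1.4]
ee_rot: [-2.223, -0.0, 2.22]
contact_force: [-0.1, 0.2, -0.3]
gripper_width: 85.5
```

Call:
step_arm([
  [[0, 0, 0], [0, 0, 0], 0.1],
  [[0, 0, 0], [0, 0, 0], 0.15],
  [[0, 0, 0], [0, 0, 0], 0.2],
  [[0, 0, 0], [0, 0, 0], 0.25],
  [[0, 0, 0], [0, 0, 0], 0.3],
  [[0, 0, 0], [0, 0, 0], 0.35],
  [[0, 0, 0], [0, 0, 0], 0.4],
  [[0, 0, 0], [0, 0, 0], 0.4],
  [[0, 0, 0], [0, 0, 0], 0.4],
])

```text
time: 6.95
eef_pos: [461.8, 153.8, 1.1]
ee_rot: [2.221, -0.001, -2.221]
contact_force: [-3.8, -1.3, 9.5]
gripper_width: 60.3
```

Call:
step_arm([
  [[-0.1, 0, 0], [0, 0, 0], 0.5],
  [[-0.3, 0, 0], [0, 0, 0], 0.5],
  [[-0.6, 0, 0], [0, 0, 0], 0.5],
  [[-1.2, 0, 0], [0, 0, 0], 0.5],
  [[-2, 0, 0], [0, 0, 0], 0.5],
  [[-3, 0, 0], [0, 0, 0], 0.5],
  [[-4, 0, 0], [0, 0, 0], 0.5],
  [[-4.3, 0, 0], [0, 0, 0], 0.5],
  [[-4.3, 0, 0], [0, 0, 0], 0.5],
  [[-4.3, 0, 0], [0, 0, 0], 0.5],
])

```text
time: 8.2
eef_pos: [461.0, 153.4, 171.2]
ee_rot: [2.219, -0.001, -2.224]
contact_force: [-1.0, -0.5, -1.8]
gripper_width: 60.0
```

```bash
python3 look.py d4 sifter_lid cover
```

```text
8.2 [461.  153.4 171.2] [[-0.002, 0.0, -1.0], [-0.0, -1.0, -0.0], [-1.0, 0.0, 0.002]] [-1.  -0.5 -1.8] 60.0 [ 0.23  0.09 -0.67  1.9   0.06  1.17 -2.03]
sifter_lid 0.6 [188.0, 199.0, 322.0, 286.0] ell ((254.07960510253906, 268.79193115234375), (126.50794219970703, 130.48431396484375), 175.0341033935547)
sifter_lid 0.24 [496.0, 168.0, 512.0, 223.0] ell ((505.571533203125, 199.9212646484375), (13.241181373596191, 63.634498596191406), 1.6209290027618408)
cover 0.86 [115.0, 180.0, 156.0, 224.0] ell ((134.9217987060547, 201.05555725097656), (42.2715950012207, 44.744171142578125), 10.487248420715332)
cover 0.83 [356.0, 140.0, 403.0, 188.0] ell ((379.2962951660156, 163.67050170898438), (45.29554748535156, 45.79771041870117), 161.77577209472656)
cover 0.75 [190.0, 226.0, 318.0, 330.0] ell ((254.54872131347656, 278.1080627441406), (104.94985961914062, 124.1575698852539), 90.51750183105469)
```

View pics/d4.png

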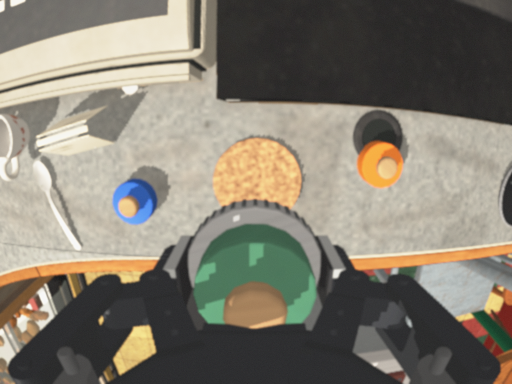

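The lid and cover were lifted as one piece: collar at (254,268), cover on top, coaster empty at (257,178). Next I measure the lid's offset in the hand.

```bash
python3 - <<'E'
from ring import *
from scipy.optimize import least_squares
s=observe();im=cv2.imread('pics/d4.png')
a=np.radians(np.arange(-60,61,4))  # about +x world
g=cv2.GaussianBlur(cv2.cvtColor(im,6).astype(np.float32),(3,3),0)
get_image('wrist')
d=silhouettes('wrist','sifter_lid')[0];c=max(cv2.findContours(d['mask'].astype(np.uint8),0,1)[0],key=cv2.contourArea)[:,0,:]
c=c[(c[:,1]<248)]
h=cv2.convexHull(c)[:,0,:];h=h[h[:,1]<246]
for z in (185,198):
  P=np.array([onz('wrist',p,s['eef_pos'][2]-171.2+z,s)[:2] for p in h])
  r=least_squares(lambda q:np.hypot(*(P-q[:2]).T)-q[2],[461,153,31]);r2=least_squares(lambda q:np.hypot(*(P-q).T)-31,[461,153])
  print(z,r.x,r2.x,len(h),r2.cost)
# knob
print('knob',onz('wrist',(255,301),171+27+30,s))
E
```

```text
185 [459.5911343  154.50267325  32.57914002] [461.56900694 154.62529599] 19 1.8766801592458437
198 [466.9429085  154.50034309  29.2853782 ] [464.81586654 154.37706945] 19 1.7301806153235224
knob [467.72851305 154.13074879 228.        ]
```

Call:
step_arm([
  [[-0.4, 0.8, 0.1], [0, 0, 0], 0.5],
  [[-0.7, 2.0, 0.3], [0, 0, 0], 0.5],
  [[-1.1, 3.3, 0.5], [0, 0, 0], 0.5],
  [[-1.1, 4.6, 0.7], [0, 0, 0], 0.5],
  [[-1.1, 5.9, 0.9], [0, 0, 0], 0.5],
  [[-1.1, 7.2, 1.1], [0, 0, 0], 0.5],
  [[-1.1, 8.5, 1.3], [0, 0, 0], 0.5],
  [[-1.1, 9.5, 1.4], [0, 0, 0], 0.5],
  [[-1.1, 9.89, 1.4], [0, 0, 0], 0.5],
  [[-1.1, 9.89, 1.4], [0, 0, 0], 0.5],
])

```text
time: 9.7
eef_pos: [405.8, -241.9, 216.1]
ee_rot: [-2.22, 0.0, 2.221]
contact_force: [-0.1, 0.5, -1.4]
gripper_width: 59.9
```

Call:
step_arm([
  [[0, 0, 0], [0, 0, 0], 0.5],
  [[0, 0, 0], [0, 0, 0], 0.5],
])

```text
time: 9.95
eef_pos: [406.2, -240.5, 216.6]
ee_rot: [2.221, 0.002, -2.22]
contact_force: [0.0, 0.4, -1.7]
gripper_width: 60.0
```

```bash
python3 look.py d5 grinder_cup; python3 - <<'E'
from ring import *
s=observe();im=cv2.imread('pics/d5.png')
print(ringfit(im,s,(445,-242),107,26.5,30))
for z in(60,):print([np.round(proj('wrist',(445,-242,z),s)) for z in(0,60,107)])
b=get_image('scene');cv2.imwrite('pics/s5.png',b)
o=np.zeros((384,1024,3),np.uint8);o[:,:512]=im;o[:,512:]=b;cv2.imwrite('pics/d5v.png',cv2.resize(o,(800,300)))
E
```

```text
9.95 [ 406.2 -240.5  216.6] [[0.0, 0.002, -1.0], [0.0, -1.0, -0.002], [-1.0, -0.0, -0.0]] [ 0.   0.4 -1.7] 60.0 [ 0.66 -0.01 -0.21  1.89 -0.    1.26 -1.13]
grinder_cup 0.58 [218.0, 116.0, 298.0, 183.0] ell ((257.460693359375, 146.91552734375), (69.31047821044922, 69.85806274414062), 106.75959777832031)
(array([ 444.67915676, -242.76104879]), np.float64(247.46829223632812))
[array([256., 136.]), array([256., 141.]), array([256., 147.])]
```

View pics/d5v.png

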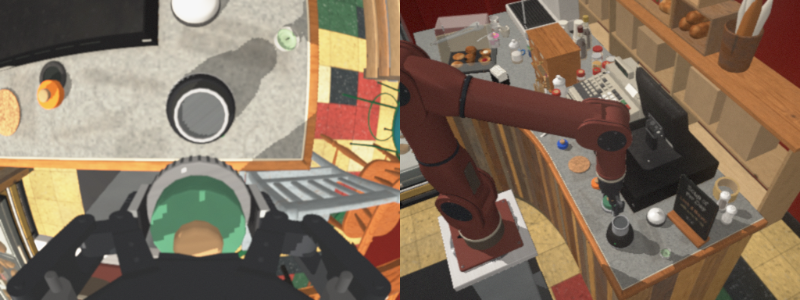

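Call:
step_arm([
  [[0, 0.05, -0.5], [0, 0, 0], 0.5],
  [[0.5, 0.05, -0.96], [0, 0, 0], 0.5],
  [[1.4, 0.05, -0.96], [0, 0, 0], 0.5],
  [[2.2, 0.05, -0.96], [0, 0, 0], 0.5],
  [[2.6, 0.05, -0.96], [0, 0, 0], 0.5],
  [[2.6, 0.05, -0.96], [0, 0, 0], 0.5],
  [[2.6, 0.05, -0.96], [0, 0, 0], 0.5],
])

```text
time: 10.98
eef_pos: [445.0, -244.1, 113.8]
ee_rot: [2.223, -0.001, -2.219]
contact_force: [0.7, 0.2, -2.5]
gripper_width: 60.4
```

```bash
for i in 1; do python3 look.py d6 grinder_cup sifter_lid; done; python3 - <<'E'
from h import *
a=get_image('scene');s=observe();print(s['eef_pos'].round(1))
w=cv2.imread('pics/d6.png')
o=np.zeros((400,800,3),np.uint8)
u,v=map(int,proj('scene',(445,-242,110),s));print(u,v)
o[:,:400]=cv2.resize(a[v-50:v+50,u-50:u+50],(400,400),interpolation=2)
o[:300,400:]=cv2.resize(w,(400,300))
cv2.imwrite('pics/d6v.png',o)
E
```

```text
10.975 [ 445.  -244.1  113.8] [[0.002, 0.0, -1.0], [-0.001, -1.0, -0.0], [-1.0, 0.001, -0.002]] [ 0.7  0.2 -2.5] 60.4 [ 0.63  0.16 -0.23  1.94  0.04  1.05 -1.19]
grinder_cup 0.71 [202.0, 177.0, 303.0, 216.0] ell ((251.24636840820312, 199.07786560058594), (50.580528259277344, 81.14749908447266), 84.83747100830078)
sifter_lid 0.71 [191.0, 198.0, 321.0, 285.0] ell ((253.61248779296875, 269.67919921875), (127.19698333740234, 132.62278747558594), 2.527888059616089)
sifter_lid 0.15 [189.0, 220.0, 310.0, 331.0] ell ((253.12490844726562, 277.8394775390625), (106.2259292602539, 125.21890258789062), 90.66239166259766)
[ 444.8 -244.   113.5]
282 282
```

View pics/d6v.png

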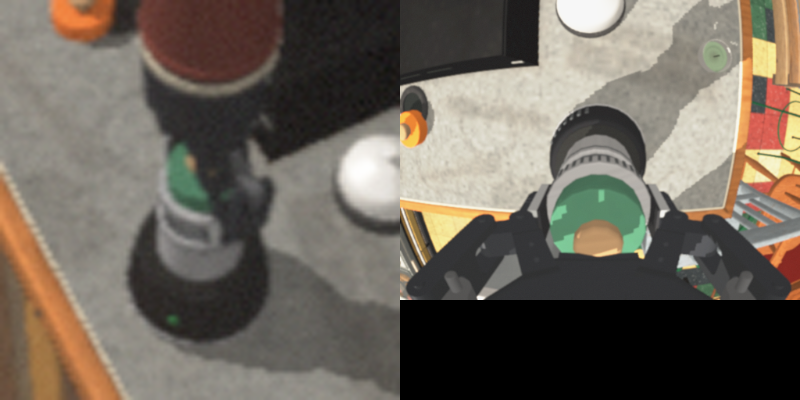

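Call:
step_arm([
  [[0, -0.04, 0], [0, 0, 0], 0.5],
  [[0.1, -0.04, 0], [0, 0, 0], 0.5],
  [[0.2, -0.04, 0], [0, 0, 0], 0.5],
  [[0.3, -0.04, 0], [0, 0, 0], 0.5],
  [[0.3, -0.04, 0], [0, 0, 0], 0.5],
  [[0.3, -0.04, 0], [0, 0, 0], 0.5],
])

```text
time: 11.92
eef_pos: [444.4, -242.3, 100.8]
ee_rot: [2.222, -0.0, -2.221]
contact_force: [-1.3, 0.7, 2.9]
gripper_width: 60.3
```

Call:
step_arm([
  [[0, 0, 0], [0, 0, 0], 0.5],
])

```text
time: 12.05
eef_pos: [444.3, -242.3, 100.8]
ee_rot: [2.222, -0.0, -2.221]
contact_force: [-1.4, 1.1, 2.4]
gripper_width: 60.2
```

Call:
step_arm([
  [[-0.03, -0.02, 0.03], [0, 0, 0], 0.5],
  [[-0.03, -0.02, 0.03], [0, 0, 0], 0.5],
  [[0, -0.02, 0.03], [0, 0, 0], 0.5],
  [[0, -0.02, 0.03], [0, 0, 0], 0.5],
])

```text
time: 12.55
eef_pos: [443.4, -241.5, 100.7]
ee_rot: [2.222, -0.0, -2.221]
contact_force: [1.4, -1.4, 4.0]
gripper_width: 60.0
```

```bash
python3 - <<'E'
from h import *
s=observe();print(s['eef_pos'].round(2),s['contact_force'].round(2),s['wrist_torque'].round(2))
w=get_image('wrist');a=get_image('scene');u,v=282,282
o=np.zeros((480,800,3),np.uint8)
o[:400,:400]=cv2.resize(a[v-50:v+50,u-50:u+50],(400,400),interpolation=2)
o[:400,400:]=cv2.resize(w[160:300,185:325],(400,400),interpolation=2)
cv2.imwrite('pics/d7.png',w);cv2.imwrite('pics/d7v.png',o)
E
```

```text
[ 443.36 -241.51  100.65] [ 1.41 -1.4   3.98] [-0.44 -0.28  0.04]
```

View pics/d7v.png

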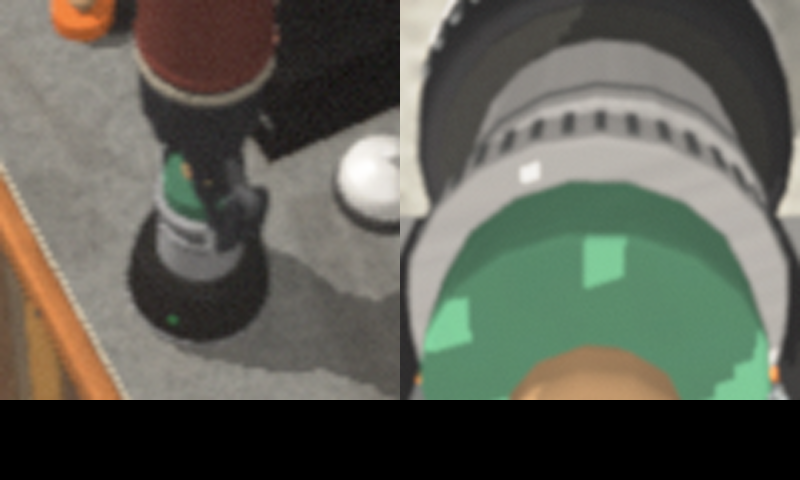

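```bash
python3 - <<'E'
from h import *
s=observe();x,y,z=s['eef_pos'];print(s['eef_pos'].round(1),s['contact_force'].round(1))
L=(x+.5,y)
for nm,dx,zz in [('base top edge',43,60),('cup bottom at base',30,60)]+[('rim %d'%r,30,r) for r in(99,103,107)]+[('collar under@TCP+%.1f'%d,31,z+d) for d in(6,9,11,13.75)]+[('collar top@TCP+%.1f'%d,31,z+d) for d in(19,22,24,26.75)]:
  cx=444.5 if 'rim' in nm or 'base' in nm else L[0]
  print(nm,np.round(proj('wrist',(cx+dx,y,zz),s),1))
E
```

```text
[ 443.3 -241.5  100.7] [ 1.2 -0.2  3.4]
base top edge [255.2 152.7]
cup bottom at base [255.2 173.1]
rim 99 [255.6 189.5]
rim 103 [255.6 191.7]
rim 107 [255.7 194. ]
collar under@TCP+6.0 [255.7 193.1]
collar under@TCP+9.0 [255.7 194.9]
collar under@TCP+11.0 [255.8 196.1]
collar under@TCP+13.8 [255.8 197.8]
collar top@TCP+19.0 [255.9 201.3]
collar top@TCP+22.0 [255.9 203.5]
collar top@TCP+24.0 [255.9 204.9]
collar top@TCP+26.8 [256. 207.]
```

Call:
step_arm([
  [[-0.05, 0.025, -0.015], [0, 0, 0], 0.5],
  [[-0.05, 0.025, -0.015], [0, 0, 0], 0.5],
  [[0, 0.025, -0.015], [0, 0, 0], 0.5],
  [[0, 0.025, -0.015], [0, 0, 0], 0.5],
])

```text
time: 13.15
eef_pos: [443.4, -242.2, 100.4]
ee_rot: [-2.221, -0.0, 2.222]
contact_force: [-1.2, 1.7, 3.6]
gripper_width: 60.0
```

```bash
python3 - <<'E'
from h import *
s=observe();print(s['eef_pos'].round(2),s['contact_force'].round(2),s['wrist_torque'].round(2))
E
```

```text
[ 443.4  -242.22  100.36] [-1.2   1.66  3.6 ] [ 0.04  0.27 -0.05]
```

The lid slides on the rim without dropping in. The fingertips reach about 10 mm below the collar, so they may be landing on the 60 mm cup. I'll set the lid back on the coaster and regrip higher on the collar.

Call:
step_arm([
  [[-0.6, 0, 0], [0, 0, 0], 0.5],
  [[-1.4, -0.3, 0], [0, 0, 0], 0.5],
  [[-1.9, -1.3, -0.1], [0, 0, 0], 0.5],
  [[-1.9, -2.8, -0.2], [0, 0, 0], 0.5],
  [[-1.9, -4.3, -0.3], [0, 0, 0], 0.5],
  [[-1.9, -5.8, -0.4], [0, 0, 0], 0.5],
  [[-1.9, -7.3, -0.45], [0, 0, 0], 0.5],
  [[-1.9, -8.8, -0.45], [0, 0, 0], 0.5],
  [[-1.9, -9.9, -0.45], [0, 0, 0], 0.5],
  [[-1.9, -9.9, -0.45], [0, 0, 0], 0.5],
])

```text
time: 14.4
eef_pos: [460.6, 157.4, 176.2]
ee_rot: [2.218, 0.008, -2.22]
contact_force: [-0.7, -1.0, -1.8]
gripper_width: 60.5
```

Call:
step_arm([
  [[0.8, 0, 0], [0, 0, 0], 0.5],
  [[1.8, 0, 0], [0, 0, 0], 0.5],
  [[2.8, 0, 0], [0, 0, 0], 0.5],
  [[3.6, 0, 0], [0, 0, 0], 0.5],
  [[3.9, 0, 0], [0, 0, 0], 0.5],
  [[3.9, 0, 0], [0, 0, 0], 0.5],
])

```text
time: 15.15
eef_pos: [461.3, 153.0, 20.2]
ee_rot: [-2.22, 0.001, 2.223]
contact_force: [0.2, -0.2, -0.7]
gripper_width: 59.7
```

Call:
step_arm([
  [[0.2, 0, 0], [0, 0, 0], 0.5],
  [[0.35, 0, 0], [0, 0, 0], 0.5],
  [[0.42, 0, 0], [0, 0, 0], 0.5],
  [[0.45, 0, 0], [0, 0, 0], 0.5],
  [[0.45, 0, 0], [0, 0, 0], 0.5],
])

```text
time: 15.78
eef_pos: [461.7, 153.7, 2.6]
ee_rot: [2.221, 0.0, -2.221]
contact_force: [0.7, -0.0, -1.1]
gripper_width: 59.7
```

Call:
step_arm([
  [[0.03, 0, 0], [0, 0, 0], 0.5],
  [[0.04, 0, 0], [0, 0, 0], 0.5],
  [[0.04, 0, 0], [0, 0, 0], 0.5],
])

```text
time: 16.15
eef_pos: [461.7, 153.7, 1.1]
ee_rot: [2.222, -0.0, -2.221]
contact_force: [-1.0, -1.5, 3.1]
gripper_width: 60.3
```

Call:
step_arm([
  [[0, 0, 0], [0, 0, 0], 0.2],
  [[0, 0, 0], [0, 0, 0], 0.1],
  [[-0.1, 0, 0], [0, 0, 0], 0.05],
  [[-0.25, 0, 0], [0, 0, 0], 0.05],
  [[-0.25, 0, 0], [0, 0, 0], 0.05],
  [[-0.25, 0, 0], [0, 0, 0], 0.05],
])

```text
time: 16.9
eef_pos: [461.7, 153.6, 11.0]
ee_rot: [2.222, 0.0, -2.221]
contact_force: [-0.8, -0.2, -0.3]
gripper_width: 81.0
```

Call:
step_arm([
  [[0, 0, 0], [0, 0, 0], 0.2],
  [[0, 0, 0], [0, 0, 0], 0.3],
  [[0, 0, 0], [0, 0, 0], 0.4],
  [[0, 0, 0], [0, 0, 0], 0.5],
  [[0, 0, 0], [0, 0, 0], 0.5],
  [[0, 0, 0], [0, 0, 0], 0.5],
])

```text
time: 17.65
eef_pos: [461.5, 153.7, 11.4]
ee_rot: [2.221, -0.0, -2.221]
contact_force: [-3.9, -1.0, 10.0]
gripper_width: 59.4
```

Call:
step_arm([
  [[-0.3, 0, 0], [0, 0, 0], 0.5],
  [[-1, 0, 0], [0, 0, 0], 0.5],
  [[-2.2, 0, 0], [0, 0, 0], 0.5],
  [[-3.2, 0, 0], [0, 0, 0], 0.5],
  [[-3.5, 0.8, 0.1], [0, 0, 0], 0.5],
  [[-3.5, 2.2, 0.2], [0, 0, 0], 0.5],
  [[-3.5, 3.7, 0.3], [0, 0, 0], 0.5],
  [[-3.5, 5.2, 0.43], [0, 0, 0], 0.5],
  [[-3.5, 6.7, 0.43], [0, 0, 0], 0.5],
])

```text
time: 18.77
eef_pos: [443.9, -116.1, 151.6]
ee_rot: [2.222, 0.0, -2.22]
contact_force: [0.9, 0.2, -1.4]
gripper_width: 59.5
```

Call:
step_arm([
  [[0, 1.2, 0], [0, 0, 0], 0.5],
  [[0, 2.4, 0], [0, 0, 0], 0.5],
  [[0, 3.2, 0], [0, 0, 0], 0.5],
  [[0, 3.2, 0], [0, 0, 0], 0.5],
  [[0, 3.2, 0], [0, 0, 0], 0.5],
  [[0, 3.2, 0], [0, 0, 0], 0.5],
])

```text
time: 19.52
eef_pos: [444.7, -241.2, 151.1]
ee_rot: [2.221, 0.002, -2.221]
contact_force: [-0.0, 0.7, -2.5]
gripper_width: 59.5
```

```bash
python3 - <<'E'
from h import *
s=observe();print(s['eef_pos'].round(2),s['contact_force'].round(2),s['wrist_torque'].round(2))
w=get_image('wrist');s=observe();print(s['eef_pos'].round(2))
cv2.imwrite('pics/d8.png',w);cv2.imwrite('pics/d8v.png',cv2.resize(w[120:300,165:345],(600,600),interpolation=2))
for n,p in dict(cup=(444.6+30,-242.2,107),collar_under=(s['eef_pos'][0]+31,s['eef_pos'][1],s['eef_pos'][2]+3.6),collar_top=(s['eef_pos'][0]+31,s['eef_pos'][1],s['eef_pos'][2]+16.6)).items():
  u=proj('wrist',p,s);print(n,np.round(u,1),'in crop',np.round((np.array(u)-[165,120])*600/180))
E
```

```text
[ 444.68 -241.21  151.09] [-0.01  0.69 -2.46] [ 0.02 -0.01  0.02]
[ 444.67 -241.28  151.07]
cup [256.8 173.9] in crop [306. 180.]
collar_under [255.8 192.7] in crop [303. 242.]
collar_top [255.9 200.8] in crop [303. 269.]
```

View pics/d8v.png

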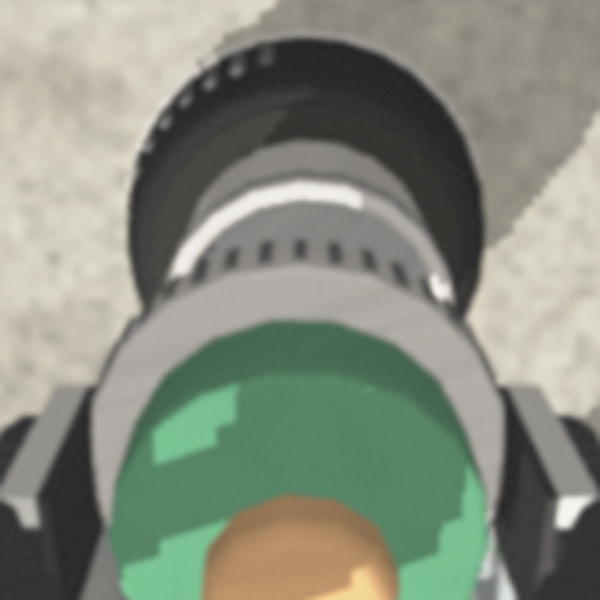

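Call:
step_arm([
  [[0.3, 0.045, 0.01], [0, 0, 0], 0.5],
  [[0.6, 0.045, 0.01], [0, 0, 0], 0.5],
  [[0.8, 0.045, 0.01], [0, 0, 0], 0.5],
  [[0.8, 0.045, 0.01], [0, 0, 0], 0.5],
  [[0.8, 0.045, 0.01], [0, 0, 0], 0.5],
])

```text
time: 20.2
eef_pos: [444.2, -244.2, 119.1]
ee_rot: [2.222, 0.0, -2.221]
contact_force: [0.1, -0.5, -1.4]
gripper_width: 59.7
```

Call:
step_arm([
  [[0, -0.03, 0], [0, 0, 0], 0.5],
  [[0.1, -0.03, 0], [0, 0, 0], 0.5],
  [[0.2, -0.03, 0], [0, 0, 0], 0.5],
  [[0.27, -0.03, 0], [0, 0, 0], 0.5],
  [[0.27, -0.03, 0], [0, 0, 0], 0.5],
])

```text
time: 20.82
eef_pos: [443.8, -242.9, 107.8]
ee_rot: [-2.221, -0.0, 2.222]
contact_force: [1.0, 0.1, -1.4]
gripper_width: 59.8
```

The plug is about 5 mm inside the cup with no contact force, so the fingertips were the problem. I keep lowering.

Call:
step_arm([
  [[0.04, 0, 0], [0, 0, 0], 0.5],
  [[0.08, 0, 0], [0, 0, 0], 0.5],
  [[0.1, 0, 0], [0, 0, 0], 0.5],
  [[0.1, 0, 0], [0, 0, 0], 0.5],
])

```text
time: 21.32
eef_pos: [444.0, -242.9, 104.1]
ee_rot: [2.221, 0.0, -2.222]
contact_force: [0.0, -0.4, -0.8]
gripper_width: 59.3
```

Call:
step_arm([
  [[0.02, 0, 0], [0, 0, 0], 0.5],
  [[0.04, 0, 0], [0, 0, 0], 0.5],
  [[0.04, 0, 0], [0, 0, 0], 0.5],
])

```text
time: 21.7
eef_pos: [444.2, -243.0, 102.8]
ee_rot: [2.222, 0.0, -2.221]
contact_force: [-2.4, 1.4, 2.7]
gripper_width: 59.5
```

Call:
step_arm([
  [[0.03, 0, 0], [0, 0, 0], 0.5],
  [[0.07, 0, 0], [0, 0, 0], 0.5],
  [[0.11, 0, 0], [0, 0, 0], 0.5],
  [[0.15, 0, 0], [0, 0, 0], 0.5],
  [[0.18, 0, 0], [0, 0, 0], 0.5],
  [[0.2, 0, 0], [0, 0, 0], 0.5],
  [[0.2, 0, 0], [0, 0, 0], 0.5],
])

```text
time: 22.58
eef_pos: [444.2, -243.0, 95.4]
ee_rot: [2.222, -0.0, -2.221]
contact_force: [-5.3, 2.5, 13.9]
gripper_width: 59.3
```

Call:
step_arm([
  [[0, 0, 0], [0, 0, 0], 0.5],
  [[0, 0, 0], [0, 0, 0], 0.5],
  [[0, 0, 0], [0, 0, 0], 0.5],
  [[0, 0, 0], [0, 0, 0], 0.5],
  [[0, 0, 0], [0, 0, 0], 0.5],
  [[0, 0, 0], [0, 0, 0], 0.5],
  [[0, 0, 0], [0, 0, 0], 0.5],
])

```text
time: 23.45
eef_pos: [444.2, -243.0, 95.4]
ee_rot: [2.222, -0.0, -2.221]
contact_force: [-5.1, 2.9, 14.4]
gripper_width: 59.6
```

Call:
step_arm([
  [[-0.04, 0, 0], [0, 0, 0], 0.5],
  [[-0.08, 0, 0], [0, 0, 0], 0.5],
  [[-0.12, 0, 0], [0, 0, 0], 0.5],
  [[-0.16, 0, 0], [0, 0, 0], 0.5],
  [[-0.2, 0, 0], [0, 0, 0], 0.5],
  [[-0.2, 0, 0], [0, 0, 0], 0.5],
])

```text
time: 24.2
eef_pos: [444.2, -243.0, 102.6]
ee_rot: [2.222, 0.0, -2.221]
contact_force: [-0.5, 0.1, 2.7]
gripper_width: 59.5
```

Call:
step_arm([
  [[-0.01, 0, 0], [0, 0, 0], 0.5],
  [[-0.015, 0, 0], [0, 0, 0], 0.3],
  [[-0.015, 0, 0], [0, 0, 0], 0.2],
  [[-0.015, 0, 0], [0, 0, 0], 0.1],
  [[-0.015, 0, 0], [0, 0, 0], 0],
  [[-0.015, 0, 0], [0, 0, 0], 0],
  [[-0.015, 0, 0], [0, 0, 0], 0],
])

```text
time: 25.08
eef_pos: [444.0, -242.9, 103.1]
ee_rot: [-2.221, -0.0, 2.221]
contact_force: [-0.5, 0.1, -0.2]
gripper_width: 85.5
```

Call:
step_arm([
  [[-0.5, 0, 0], [0, 0, 0], 0],
  [[-1.2, 0, 0], [0, 0, 0], 0],
  [[-1.9, 0, 0], [0, 0, 0], 0],
  [[-1.9, 0, 0], [0, 0, 0], 0],
  [[-1.9, 0, 0], [0, 0, 0], 0],
])

```text
time: 25.7
eef_pos: [443.7, -242.8, 178.5]
ee_rot: [-2.221, -0.0, 2.222]
contact_force: [-0.2, 0.1, -0.6]
gripper_width: 85.4
```

```bash
python3 look.py d9 cover sifter_lid; python3 - <<'E'
from ring import *
s=observe();im=cv2.imread('pics/d9.png');hsv=cv2.cvtColor(im,cv2.COLOR_BGR2HSV)
m=((hsv[...,0]>60)&(hsv[...,0]<95)&(hsv[...,1]>60)).astype(np.uint8);m[:,:170]=0;m[:,340:]=0
c=max(cv2.findContours(m,0,1)[0],key=cv2.contourArea);e=cv2.fitEllipse(cv2.convexHull(c));print(e)
print('cover@134',onz('wrist',e[0],134,s))
k=((hsv[...,0]>5)&(hsv[...,0]<25)&(hsv[...,1]>60)).astype(np.uint8)*255
for c in cv2.findContours(k,0,1)[0]:
  if cv2.contourArea(c)>300:
    q=cv2.minEnclosingCircle(c);print(q,cv2.contourArea(c),onz('wrist',q[0],150,s))
print('ring',ringfit(im,s,(444,-243),120,25.5,31))
cv2.imwrite('pics/d9v.png',cv2.resize(im[100:340],(800,375)))
E
```

```text
25.7 [ 443.7 -242.8  178.5] [[-0.001, 0.0, -1.0], [0.0, -1.0, -0.0], [-1.0, -0.0, 0.001]] [-0.2  0.1 -0.6] 85.4 [ 0.65  0.09 -0.25  1.87  0.03  1.18 -1.18]
cover 0.79 [32.0, 133.0, 68.0, 175.0] ell ((49.12031173706055, 152.23431396484375), (35.786033630371094, 39.22377395629883), 7.675626277923584)
cover 0.61 [215.0, 180.0, 294.0, 252.0] ell ((254.5056915283203, 215.2123260498047), (72.60041046142578, 74.83336639404297), 170.68536376953125)
sifter_lid 0.83 [211.0, 162.0, 295.0, 223.0] ell ((254.3925323486328, 209.71421813964844), (79.9767837524414, 86.25981140136719), 173.9676971435547)
((254.55264282226562, 215.4228057861328), (72.68921661376953, 73.0980224609375), 29.277971267700195)
cover@134 [ 444.9661889  -242.22779469  134.        ]
((409.0, 359.5), 29.004409790039062) 698.0 [ 302.27928298 -387.60413139  150.        ]
((485.074462890625, 295.2978820800781), 30.102569580078125) 1245.0 [ 367.17434368 -454.89787174  150.        ]
((261.8013000488281, 309.1151428222656), 50.47372055053711) 1442.0 [ 378.79970547 -247.39576702  150.        ]
((254.0, 248.5), 87.11640167236328) 2056.5 [ 428.28611394 -241.85415438  150.        ]
((73.4441909790039, 259.715576171875), 78.15232849121094) 5437.0 [ 412.99223975 -105.49135182  150.        ]
((254.27345275878906, 225.23226928710938), 18.885295867919922) 1040.0 [ 444.44325415 -242.03647262  150.        ]
((0.5, 174.5), 28.504484176635742) 485.0 [480.71158378 -43.09206537 150.        ]
((49.87686538696289, 152.67910766601562), 21.871644973754883) 1241.0 [ 494.26143867 -101.85074757  150.        ]
((446.567138671875, 131.0), 145.98843383789062) 16639.5 [ 508.00036919 -369.43267202  150.        ]
ring (array([ 443.91976281, -241.63105467]), np.float64(75.85951232910156))
```

Call:
step_arm([
  [[0.3, 0, -0.01], [0, 0, 0], 0.2],
  [[0.6, 0, -0.01], [0, 0, 0], 0.35],
  [[0.8, 0, -0.01], [0, 0, 0], 0.5],
  [[0.9, 0, -0.01], [0, 0, 0], 0.55],
  [[0.9, 0, -0.01], [0, 0, 0], 0.58],
  [[0.9, 0, -0.01], [0, 0, 0], 0.58],
])

```text
time: 26.6
eef_pos: [444.7, -243.0, 143.4]
ee_rot: [2.222, -0.0, -2.221]
contact_force: [-0.1, -0.1, 1.2]
gripper_width: 35.5
```

Call:
step_arm([
  [[0, 0, 0], [0, 0, 0], 0.62],
  [[0, 0, 0], [0, 0, 0], 0.66],
  [[0, 0, 0], [0, 0, 0], 0.7],
  [[0, 0, 0], [0, 0, 0], 0.75],
  [[0, 0, 0], [0, 0, 0], 0.85],
  [[0, 0, 0], [0, 0, 0], 0.85],
  [[0, 0, 0], [0, 0, 0], 0.85],
])

```text
time: 27.48
eef_pos: [444.5, -243.0, 143.2]
ee_rot: [2.222, -0.0, -2.221]
contact_force: [-1.5, -0.6, 2.1]
gripper_width: 21.3
```

Call:
step_arm([
  [[-0.04, 0, 0], [0, 0, 0], 0.85],
  [[-0.1, 0, 0], [0, 0, 0], 0.85],
  [[-0.18, 0, 0], [0, 0, 0], 0.85],
  [[-0.28, 0, 0], [0, 0, 0], 0.85],
  [[-0.4, 0, 0], [0, 0, 0], 0.85],
  [[-0.7, 0, 0], [0, 0, 0], 0.85],
  [[-1.2, 0, 0], [0, 0, 0], 0.85],
  [[-1.8, 0, 0], [0, 0, 0], 0.85],
  [[-2.4, 0, 0], [0, 0, 0], 0.85],
  [[-2.75, 0, 0], [0, 0, 0], 0.85],
])

```text
time: 28.72
eef_pos: [444.9, -243.1, 255.0]
ee_rot: [2.223, -0.001, -2.219]
contact_force: [0.1, -0.5, -1.2]
gripper_width: 20.9
```

Call:
step_arm([
  [[0, 0, 0], [0, 0, 0], 0.85],
  [[0, 0, 0], [0, 0, 0], 0.85],
  [[0, 0, 0], [0, 0, 0], 0.85],
])

```text
time: 29.1
eef_pos: [444.0, -242.8, 252.2]
ee_rot: [-2.219, -0.001, 2.223]
contact_force: [-0.1, -0.9, -0.2]
gripper_width: 20.9
```

```bash
python3 look.py f1 cover sifter_lid; python3 - <<'E'
from ring import *
s=observe();im=cv2.imread('pics/f1.png')
a=get_image('scene')
print('cover scene',[(d['bbox'],d['p']) for d in find_in('scene','cover')],'lid',[(d['bbox'],d['p']) for d in find_in('scene','sifter_lid')])
u,v=282,270
o=np.zeros((400,800,3),np.uint8)
o[:,:400]=cv2.resize(a[v-65:v+55,u-60:u+60],(400,400),interpolation=2)
o[:,400:]=cv2.resize(im[100:320,146:366],(400,400),interpolation=2)
cv2.imwrite('pics/f1v.png',o)
E
```

```text
29.1 [ 444.  -242.8  252.2] [[-0.001, 0.0, -1.0], [0.001, -1.0, -0.0], [-1.0, -0.001, 0.001]] [-0.1 -0.9 -0.2] 20.9 [ 0.66  0.04 -0.25  1.76  0.01  1.34 -1.17]
cover 0.93 [210.0, 196.0, 300.0, 282.0] ell ((254.05523681640625, 233.52322387695312), (75.82185363769531, 86.9718246459961), 0.7198988199234009)
cover 0.91 [64.0, 128.0, 96.0, 164.0] ell ((78.53348541259766, 144.65484619140625), (32.45819854736328, 34.610225677490234), 3.3015518188476562)
sifter_lid 0.62 [223.0, 148.0, 286.0, 203.0] ell ((254.36317443847656, 175.71815490722656), (50.219947814941406, 68.2321548461914), 89.67796325683594)
cover scene [([202.7, 177.8, 214.2, 191.0], 0.69), ([246.2, 227.6, 262.5, 241.1], 0.58), ([273.1, 250.9, 293.1, 265.8], 0.45)] lid [([272.9, 273.9, 295.5, 291.9], 0.56)]
```

View pics/f1v.png

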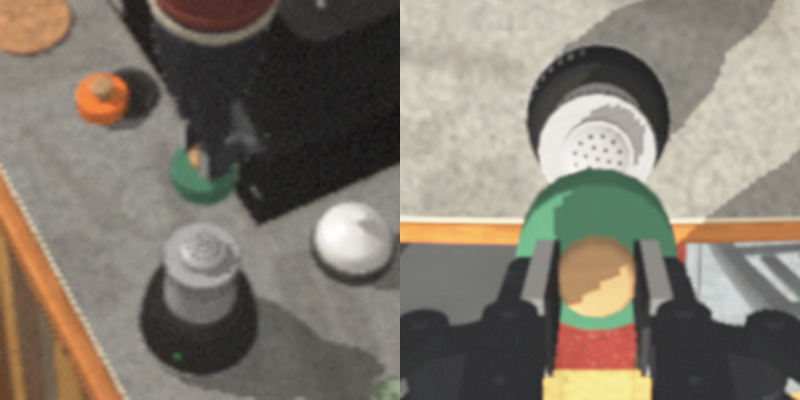

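The sifter lid is seated flat on the cup, with its sieve at right-panel (597,150). The green cover hangs upright in the jaws about 95 mm above the sifter's top.

```bash
python3 - <<'E'
from ring import *
s=observe();im=cv2.imread('pics/f1.png')
print('collar ring',ringfit(im,s,(444,-242.5),120,20,31),'width',s['gripper_width'],s['contact_force'])
print(finish_job())
E
```

```text
collar ring (array([ 448.88232082, -243.40411428]), np.float64(105.38740539550781)) width 21.134785266754502 [-0.09904588 -0.59133669 -0.56999861]
the job is handed in; nothing more can be done
None
```

The job is done and handed in at about 29 s of the 48 s allowed. The sifter lid is on the cup, and the arm is still holding the green cover.

- **First try:** gripping the collar low, the lid would not go in. It slid on the rim, probably because the fingertips were landing on the cup. I set it back on the coaster and regripped it about 10 mm higher. The plug then entered without contact force.
- **Press:** the cup was pressed down about 8 mm and held at about 15 N for roughly a second. It was then let back up, with the same contact force and height as before the press, so the lid did not slip in the grip.
- **Cover:** I released the collar, took the cover by its knob and lifted it straight up. It hangs upright about 95 mm above the sifter's top.

**Last checks:**
- The final picture shows the sifter lid seated flat on the cup and the cover in the jaws. The orange cap and the bell look undisturbed; the other items were not in that crop.
- A last automatic fit of the collar ring disagreed by about 5 mm in x. The hanging cover hid part of the collar, and the ring width I gave it differed from the earlier fits. An earlier fit with the cover still on gave a centre of (443.9, -241.6), which matches the cup. I trusted that one and the picture.
- I have no direct reading of the cup's travel. The press depth and spring-back come from the arm's height and force.

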